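Hang two instruments on the storage track and shut its gate

ROBOT

A 6-joint arm with a two-finger parallel gripper is mounted at the origin on the work surface. World frame = base frame: x ahead of the robot, y to its left, z up, the work surface at z = 0. Lengths are in m, angles in rad, forces in N, time in s.
With the tool pointing down it reaches from about 0.35 to 0.85 m from the base axis. Payload 8.1 kg.
Tool frame: the origin (TCP) lies midway between the tips of the shut fingers; the grasp point (between the pads) lies 19 mm behind it (arm.grasp_offset is the distance from the TCP to the grasp point, in m); z points along the fingers, y is the direction in which the jaws open and shut (so a half turn about z gives the same grasp; the last joint's range is limited). The gripper opens to 85 mm and grips with 20 to 120 N. Pads are 22 mm wide; open, the fingers measure 114 mm over their backs; the gripper's body (76 mm by 85 mm) begins 54 mm behind the grasp point. The pads swing forward as they close: fully open they stand 13 mm farther back than shut.
Start: joints at [-1.301, 0.13, 1.488, -0, 1.523, -0.085], TCP at [0.208, -0.563, 0.231] pointing down, gripper open.
Joint ranges: [-2.96, 2.96], [-0.89, 2.26], [0.02, 2.5], [-1.34, 4.48], [0, 2.73], [-2.66, 2.66]. Speed limits (rad/s): [2.39, 2.39, 2.79, 3.14, 3.14, 3.14].

INTERFACE

Orientations are given as a rotation vector (axis times angle).
In Python, from rig import arm, grab_frame, camera_info, finish_job gives the robot as it stands. The module is installed in compiled form; this text tells all that it offers. Calls block until the motion is done:
- arm.reach(position, orientation): joint-space move of the TCP to a pose.
- arm.line_to(position, vel=0.15, ori=None): straight line of the TCP; ori=None keeps the orientation; vel is the mean speed in m/s.
- arm.movej(angles): joint-space move.
- arm.gripper_to(opening): finger opening in m; the grip force is fixed at half the most; returns when the fingers have stopped.
- arm.sleep(seconds).
- arm.solve_ik(position, orientation): joint angles nearest the present ones, or None.
- arm.get_obs(): the state.
- grab_frame(name): name is "scene" or "top"; returns (picture, depth): 480x640x3 uint8, red, green, blue; 480x640 float32, m along the optical axis (not along the pixel's ray), 0 where there is no reading.
- camera_info(name): a dict with "mtx" (3x3 intrinsics, pixels), "rvec" (rotation vector, rad) and "tvec" (3), from world to camera coordinates, as OpenCV has them. Camera axes: x right, y down, z forward; pixel columns grow to the right and rows downward; lengths in m; the calibration is good to about 2 mm. A picture is of the moment at which its call begins. camera_info takes no time and is no camera call.
A pose or a line that the arm cannot do raises arm.MotionError and nothing moves.
- finish_job(): hands the job in, once; it reports no verdict.
The state is a dict: "time_s": time; "qpos": joint angles; "dq": joint speeds; "joint_efforts": joint torques, N m; "position": TCP position; "tcp_rot": TCP orientation; "ft_force": force on the tool from outside, world axes, zero at the start; "torque": the same for the moment, N m; "grip_width": finger opening in m.
Only numpy, scipy, OpenCV 4.12 (cv2) and the standard library are available. Lean on these libraries where they do the work, as an engineer would, in place of code of your own. Each camera call takes 0.05 s, during which the arm holds its last target. There are 200 camera calls.

TASK

Slide the gate at the open end of the hanging track fully open. Hang the box-shaped meter on the track by its head plate, entering at the open end, and slide it fully home against the end stop; then hang the round resistor can the same way and slide it up until its head plate meets the meter's. Finally slide the gate fully shut and let go, keeping both instruments upright all the while and leaving the mug and the screwdriver where they are.

Things in the scene. Friction and masses are not known exactly. Their poses are not given: they have to be found in the camera images.
- track_stop (a point): Fixed track: rail of two aluminium strips on white posts, 220 mm long along this frame's y (+y = closed end), z up. This point: inner face of the white end stop (18 mm high), on the centre line at the strips' top, 190 mm above the bench. A head plate touching the stop has its centre 35 mm from here along -y; the next, touching the first, 105 mm.
- track_mouth (a point): Middle of the track's open end at the strips' top, 220 mm from track_stop along -y; same axes. Slot between strips 18 mm wide; strips 6 mm thick; side lips 10 mm high, 62 mm apart inside; posts 110 mm apart inside. Head plate rides on the strips, stem in the slot, load below. The gate bar crosses 4 to 14 mm outside this end.
- gate (a joint): Sliding gate at the open end: steel bar 105 mm long, 12 mm tall, in a guide on the track's +x side. 0 = fully shut (bar across the mouth), 0.065 m = fully open (bar 40 mm or more from the centre line). +x of the track opens; about 1.5 N of friction, stays where left.
- gate_knob (a point): Upright round white knob on the gate bar, 18 mm in diameter, 42 mm tall; this point is on its axis, 26 mm above the bar, 16 mm below its top, 228 mm above the bench. It is 50 mm to the track's +x side of the centre line when shut, 115 mm when open.
- meter_centre (a point): Box-shaped meter on its hanger, loose, standing on the bench, 0.26 to 0.49 kg, 214 mm tall over all; point half-way up on its axis. Load: grey box 40 (x) by 70 (y) by 130 mm tall with dial and screen; above it stem, head plate and fin. Same either way round; y along head plate and fin, z up.
- meter_head (a point): Centre of the underside of the meter's head plate, an aluminium plate 52 (x) by 70 (y) by 5 mm, 154 mm above its foot, 47 mm above meter_centre. The stem below, 8 mm (x) by 20 mm (y), reaches 24 mm down to the load. Same axes.
- meter_grip (a point): Grip point on the meter's upright black fin, which stands on the head plate: 12 mm thick (x), 40 mm long (y), 55 mm tall. 41 mm above meter_head, 36 mm above the plate's top, 19 mm below the fin's top. Grip across x.
- can_centre (a point): Round resistor can on its hanger, loose, standing on the bench, 0.28 to 0.56 kg, 179 mm tall over all; point half-way up on its axis. Load: steel cylinder 64 mm in diameter, 95 mm tall; above it stem, head plate and fin like the meter's. Same either way round; y along head plate and fin, z up.
- can_head (a point): Centre of the underside of the can's head plate, an aluminium plate 52 (x) by 70 (y) by 5 mm, 119 mm above its foot, 29.5 mm above can_centre. The stem below, 8 mm (x) by 20 mm (y), reaches 24 mm down to the load. Same axes.
- can_grip (a point): Grip point on the can's upright black fin, which stands on the head plate: 12 mm thick (x), 40 mm long (y), 55 mm tall. 41 mm above can_head, 36 mm above the plate's top, 19 mm below the fin's top. Grip across x.
- mug: Bystander: white mug, 80 mm in diameter, 90 mm tall; origin under its centre.
- driver: Bystander: screwdriver about 200 mm long, lying on the bench along its own x, handle to -x.
Not all that is in view belongs to the job. Leave any blue look-alike of the part that bears meter_centre alone.

How it is judged:
On the way, in this order (a step that is already met when the one before it is completed fails the run):
1. the gate is slid fully open (value of joint gate above 0.055 m), for 0.1 s.
2. the meter hangs on the track against the end stop (y of meter_head in the frame of track_stop between -0.045 and -0.03 m and x of meter_head in the frame of track_stop between -0.012 and 0.012 m and z of meter_head in the frame of track_stop between -0.005 and 0.005 m and angle between meter_centre's own z axis and vertical below 0.12 rad), for 0.2 s.
3. the can hangs on the track with its head plate against the meter's, the meter still home (all of step 2 and y of can_head in the frame of track_stop between -0.12 and -0.098 m and x of can_head in the frame of track_stop between -0.012 and 0.012 m and z of can_head in the frame of track_stop between -0.005 and 0.005 m and angle between can_centre's own z axis and vertical below 0.12 rad), for 0.2 s.
4. the gate is slid shut (value of joint gate below 0.006 m), for 0.1 s.
At the end, for the whole second after the job is handed in: Both hang upright, head plates resting on the track (within 5 mm), within 12 mm of its centre line; the meter's plate within 10 mm of the end stop, the can's within 15 mm of where it would be with all touching; the gate within 6 mm of fully shut (all of step 3 and value of joint gate below 0.006 m).
It fails at once if the meter is tipped (angle between meter_centre's own z axis and vertical above 0.6 rad).
It fails at once if the can is tipped (angle between can_centre's own z axis and vertical above 0.6 rad).
It fails at once if the mug is shifted by more than 30 mm (distance of mug from where it was at the start of the episode above 0.03 m).
It fails at once if the screwdriver is shifted by more than 30 mm (distance of driver from where it was at the start of the episode above 0.03 m).
It also fails if it takes over 72 s, if anything falls off the work surface, if the arm or the gripper's body presses on something with over 40 N, if the wrist force passes 120 N, or if a joint passes its speed limit or range.

## Working session

There is one attempt and no reset: what is moved stays moved. The work goes in short steps, each a Python script; the robot and the scene stay as the last script left them, time stands still between calls to the robot, and variables do not carry over. Pictures are saved under pics/ and viewed, about 8 in all and at most 12, crops included, and the job is handed in when it is done.

```bash
mkdir -p pics; python3 - <<'E'
from rig import arm, grab_frame, camera_info
import cv2, numpy as np
for n in("scene","top"):
    p,d=grab_frame(n); cv2.imwrite(f"pics/{n}0.png",p[:,:,::-1]); np.savez(f"{n}0.npz",p=p,d=d)
    c=camera_info(n); R=cv2.Rodrigues(np.array(c["rvec"],float))[0]
    print(n,c["mtx"],"pos",-R.T@np.array(c["tvec"]).ravel(),"fwd",R[2],(d>0).mean())
o=arm.get_obs(); print(o)
E
```

```text
scene [[508.20323205   0.         318.24230522]
 [  0.         508.20323205 236.30726684]
 [  0.           0.           1.        ]] pos [ 0.95156585 -0.42870327  1.03597577] fwd [-0.38793608  0.43566255 -0.81222149] 0.9959928385416666
top [[486.83255726   0.         320.70943227]
 [  0.         486.83255726 249.63679492]
 [  0.           0.           1.        ]] pos [0.40668597 0.07681552 1.25492112] fwd [ 0.12551951 -0.03274596 -0.99155058] 0.9960611979166667
{'time_s': 0.1, 'qpos': array([-1.30143636e+00,  1.31101625e-01,  1.48919015e+00,  2.28417694e-05,
        1.52296154e+00, -8.53844295e-02]), 'dq': array([ 5.74851792e-04, -2.21078946e-04, -2.58733972e-03, -9.25573468e-04,
        1.47683906e-03,  6.80855931e-06]), 'joint_efforts': array([ 1.50933389e-03, -5.70952463e+01, -5.01942551e+01, -1.20772775e-04,
        8.18010187e-03,  3.76033847e-05]), 'position': array([ 0.20831733, -0.56215412,  0.23032891]), 'tcp_rot': array([-3.09067396e+00, -5.54020087e-01,  2.03824059e-04]), 'ft_force': array([-0.31633515,  0.02294327, -0.2984888 ]), 'torque': array([-0.00649179,  0.07395166,  0.02136075]), 'grip_width': 0.08559121779588076}
```

View pics/scene0.png

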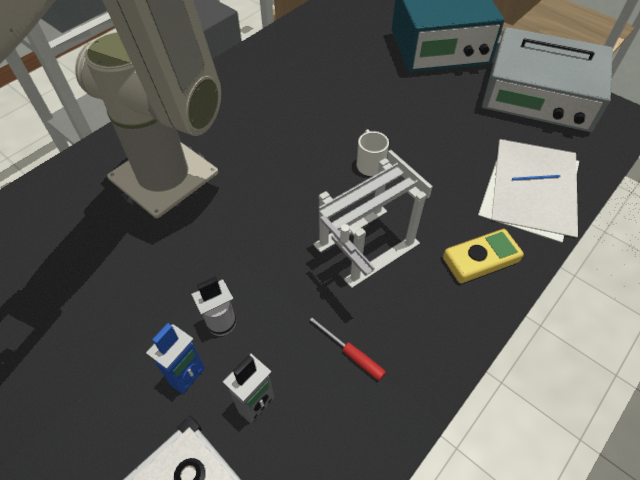

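View pics/top0.png

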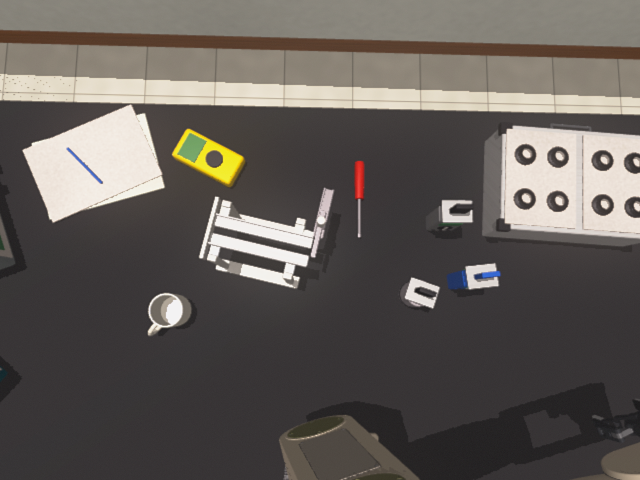

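The scene has three hangers:
- Grey box with a dial and a black fin: scene (250,385), top (457,212). This fits the meter.
- Blue box with a blue fin: scene (172,352), top (483,277). This is the look-alike, so I'll leave it alone.
- Round can: scene (215,300), top (423,293).

The track mouth is at top (315,247) and the stop at top (210,228). The gate and knob are at top (322,220). I'll measure next and confirm the meter in an enlarged crop.

```bash
cat > h.py <<'E'
import cv2, numpy as np
from rig import arm, grab_frame, camera_info
def cloud(n,d):
    c=camera_info(n);K=np.array(c["mtx"]);R=cv2.Rodrigues(np.array(c["rvec"],float))[0];t=np.array(c["tvec"],float).ravel()
    v,u=np.mgrid[:480,:640]
    P=np.stack([(u-K[0,2])/K[0,0]*d,(v-K[1,2])/K[1,1]*d,d],-1)
    return (P-t)@R
def proj(n,X):
    c=camera_info(n);return cv2.projectPoints(np.array(X,float).reshape(-1,3),np.array(c["rvec"],float),np.array(c["tvec"],float),np.array(c["mtx"]),None)[0][:,0]
def sel(n,W,c,r,z0,z1):
    X=W[(np.hypot(W[...,0]-c[0],W[...,1]-c[1])<r)&(W[...,2]>z0)&(W[...,2]<z1)]
    return X
def rect(X):
    if len(X)<5: return None
    (cx,cy),(w,h),a=cv2.minAreaRect(X[:,:2].astype(np.float32))
    if w<h: w,h,a=h,w,a+90
    return np.round([cx,cy,w,h,(a+90)%180-90,len(X),np.median(X[:,2])],4)
E
python3 - <<'E'
from h import *
Z={n:np.load(n+"0.npz") for n in("scene","top")}
W={n:cloud(n,Z[n]["d"]) for n in Z}
px={"meter":(457,212),"can":(423,293),"mug":(170,311),"knob":(322,220),"mouth":(315,247),"stop":(210,228)}
for k,(u,v) in px.items(): print(k,W["top"][v,u].round(3))
for k,(zp,zf) in {"meter":(.159,.214),"can":(.124,.179)}.items():
    c=W["top"][px[k][1],px[k][0]]
    for n in W:
        print(k,n,"plate",rect(sel(n,W[n],c,.06,zp-.006,zp+.006)),"fin",rect(sel(n,W[n],c,.06,zf-.006,zf+.006)))
c=(W["top"][247,315]+W["top"][228,210])/2
for n in W:
    for l,a,b in(("strip",.186,.194),("lip+bar",.197,.2035),("stop",.2045,.213),("knob",.236,.25)):
        print(l,n,rect(sel(n,W[n],c,.2,a,b)))
# height map crop of track, top-down
I=np.zeros((480,640,3),np.uint8)
p=Z["scene"]["p"][270:430,120:300,::-1]; a=cv2.resize(p,None,fx=2.2,fy=2.2,interpolation=cv2.INTER_CUBIC)
q=Z["top"]["p"][180:310,190:340,::-1]; b=cv2.resize(q,(int(150*352/130),352),interpolation=cv2.INTER_CUBIC)
cv2.imwrite("pics/crop1.png",np.hstack([a,b]))
E
```

```text
meter [ 0.635 -0.271  0.171]
can [ 0.449 -0.188  0.172]
mug [0.404 0.414 0.006]
knob [0.598 0.041 0.244]
mouth [0.545 0.055 0.205]
stop [0.583 0.282 0.21 ]
meter scene plate [ 6.40300e-01 -2.71500e-01  7.03000e-02  5.30000e-02 -8.98216e+01
  7.58000e+02  1.59600e-01] fin [ 6.40600e-01 -2.71200e-01  4.03000e-02  1.23000e-02 -8.94669e+01
  1.80000e+02  2.14100e-01]
meter top plate [ 6.39700e-01 -2.73000e-01  7.10000e-02  5.28000e-02 -8.96702e+01
  4.97000e+02  1.60100e-01] fin [ 6.38900e-01 -2.73000e-01  4.02000e-02  1.08000e-02 -8.92417e+01
  1.01000e+02  2.14600e-01]
can scene plate [ 4.53100e-01 -1.95000e-01  7.00000e-02  5.47000e-02  7.02755e+01
  5.44000e+02  1.24600e-01] fin [ 4.53700e-01 -1.95100e-01  3.93000e-02  1.35000e-02  7.10774e+01
  1.40000e+02  1.78900e-01]
can top plate [ 4.52600e-01 -1.96700e-01  7.06000e-02  5.19000e-02  7.08337e+01
  5.10000e+02  1.24800e-01] fin [ 4.53100e-01 -1.96100e-01  3.95000e-02  1.29000e-02  7.07297e+01
  9.90000e+01  1.79500e-01]
strip scene [5.96900e-01 1.59000e-01 2.45600e-01 2.16600e-01 7.80964e+01 2.28900e+03
 1.90800e-01]
lip+bar scene [5.95500e-01 1.58800e-01 2.69700e-01 1.72600e-01 8.55973e+01 6.56000e+02
 2.00600e-01]
stop scene [5.6630e-01 1.7140e-01 2.5440e-01 1.3810e-01 8.0565e+01 2.6200e+02
 2.0870e-01]
knob scene [ 5.97700e-01  4.56000e-02  1.81000e-02  1.64000e-02 -1.78646e+01
  7.20000e+01  2.43400e-01]
strip top [5.97200e-01 1.56800e-01 2.41100e-01 2.16000e-01 7.72722e+01 2.43000e+03
 1.90600e-01]
lip+bar top [5.97300e-01 1.58800e-01 2.65300e-01 1.71800e-01 8.58239e+01 4.74000e+02
 2.00500e-01]
stop top [5.70400e-01 1.70100e-01 2.52900e-01 1.37300e-01 8.25488e+01 2.85000e+02
 2.08200e-01]
knob top [5.979e-01 4.430e-02 1.760e-02 1.500e-02 9.581e-01 5.900e+01 2.438e-01]
```

View pics/crop1.png

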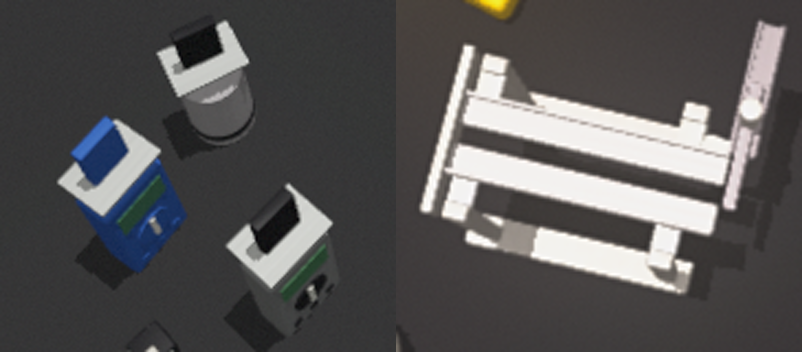

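The crop confirms it. The grey box with dial and black fin (crop 280,250) is the meter, and the blue one (crop 110,190) is the look-alike. The can is at crop (205,80). Next I'll fit the track frame.

```bash
python3 - <<'E'
from h import *
for n in("scene","top"):
    Z=np.load(n+"0.npz");W=cloud(n,Z["d"]); a=np.radians(77.5)
    m0=np.array([.551,.065])
    for it in range(3):
        yd=np.array([np.cos(a),np.sin(a)]);xd=np.array([yd[1],-yd[0]])
        D=W[...,:2]-m0; x=D@xd; y=D@yd; z=W[...,2]
        S=(z>.187)&(z<.1935)&(y>.02)&(y<.205)&(abs(x)<.03)
        # angle + centre from slot inner edges and outer lip: per-y-bin edges
        E=[]
        for b in np.arange(.03,.2,.01):
            q=x[S&(abs(y-b)<.005)]
            L=q[q<0];R=q[q>0]
            if len(L)>3 and len(R)>3:E.append((b,L.max(),R.min(),L.min(),R.max()))
        E=np.array(E); mid=(E[:,1]+E[:,2])/2
        k=np.polyfit(E[:,0],mid,1); a-=np.arctan(k[0]); m0=m0+xd*k[1]
    print(n,np.degrees(a),"mid",m0,"slot",(E[:,2]-E[:,1]).mean(),"outer",E[:,3].mean(),E[:,4].mean(),"k",k)
    T=(z>.2045)&(z<.212)&(abs(x)<.07)&(y>.19)&(y<.26)
    k2=np.polyfit(x[T],y[T],1);print(" stop y",y[T].min(),np.percentile(y[T],[5,95]),y[T].max(),"x",x[T].min(),x[T].max(),"slope",k2[0],len(y[T]))
    B=(z>.199)&(z<.206)&(y<.005)&(y>-.03)&(x>-.06)&(x<.15)
    k3=np.polyfit(x[B],y[B],1);print(" bar x",x[B].min(),x[B].max(),"y",np.percentile(y[B],[5,95]),"slope",k3[0])
    print(" strip y",np.percentile(y[(z>.187)&(z<.1925)&(abs(abs(x)-.018)<.008)&(y>-.03)&(y<.25)],[0,1,99,100]))
    K=(z>.238)&(z<.25)&(abs(y)<.05)&(abs(x)<.15); print(" knob",rect(np.c_[x[K],y[K],z[K]]))
    L=(z>.1975)&(z<.203)&(y>.02)&(y<.2);print(" lips",[ (x[L&(s*x>0)].min().round(4),x[L&(s*x>0)].max().round(4)) if (L&(s*x>0)).any() else None for s in(-1,1)])
    O=Z["p"]
E
```

```text
scene 77.4290438567039 mid [0.55104339 0.0649903 ] slot 0.001194641247694932 outer -0.029354925318157393 0.020883685635118065 k [ 1.40279607e-03 -8.69291652e-05]
 stop y 0.2185249681729928 [0.21961169 0.22853998] 0.23001074700761456 x -0.06963427533818473 0.05465475401723689 slope -0.00036208032445386403 199
 bar x -0.05017477856897424 0.12206119892788665 y [-0.01338056 -0.00160104] slope -0.019419196101107934
 strip y [-0.01910025 -0.01810505  0.22153891  0.22173315]
 knob [ 4.9600e-02 -8.9000e-03  1.8100e-02  1.6400e-02 -5.3737e+00  6.3000e+01
  2.4370e-01]
 lips [(np.float64(-0.0496), np.float64(-0.039)), (np.float64(0.0144), np.float64(0.0212))]
top 77.52656139094863 mid [0.5510169  0.06499625] slot 0.000955184040881628 outer -0.029643375089184163 0.01935295908487867 k [-1.63566166e-07  1.18439085e-08]
 stop y 0.21525408189708833 [0.21893669 0.22656678] 0.2278375419393533 x -0.06999359546837274 0.05496947890381656 slope -0.005938775954865581 221
 bar x -0.04697001338077294 0.08034409488664454 y [-0.01455566 -0.0052252 ] slope -0.018989218504072487
 strip y [-0.01966949 -0.00171562  0.21921488  0.21953008]
 knob [ 5.03000e-02 -1.00000e-02  1.76000e-02  1.50000e-02  1.34313e+01
  5.80000e+01  2.43900e-01]
 lips [(np.float64(-0.0484), np.float64(-0.0368)), (np.float64(0.0164), np.float64(0.0208))]
```

```bash
cat > track.py <<'E'
from h import *
if __name__=="__main__":
  for n in("scene","top"):
    Z=np.load(n+"0.npz");W=cloud(n,Z["d"]); a=np.radians(77.5)
    m0=np.array([.551,.065])-.0142*np.array([.976,-.216])
    for it in range(4):
        yd=np.array([np.cos(a),np.sin(a)]);xd=np.array([yd[1],-yd[0]])
        D=W[...,:2]-m0; x=D@xd; y=D@yd; z=W[...,2]
        S=(z>.187)&(z<.1935)&(abs(x)<.03)
        E=[]
        for b in np.arange(.02,.205,.01):
            q=x[S&(abs(y-b)<.005)]; L=q[q<0];R=q[q>0]
            if len(L)>3 and len(R)>3:E.append((b,L.max(),R.min()))
        E=np.array(E); mid=(E[:,1]+E[:,2])/2
        k=np.polyfit(E[:,0],mid,1); a-=np.arctan(k[0]); m0=m0+xd*k[1]
    print(n,np.degrees(a),"mid",m0,"slot",(E[:,2]-E[:,1]).mean(),"res",np.std(mid))
    T=(z>.2045)&(z<.212)&(abs(x)<.1)&(y>.19)&(y<.26)
    print(" stop",rect(np.c_[x[T],y[T],z[T]]),y[T].min(),y[T].max())
    K=(z>.238)&(z<.25)&(abs(y)<.05)&(abs(x)<.15); print(" knob",rect(np.c_[x[K],y[K],z[K]]))
    S=(z>.188)&(z<.193)&(abs(abs(x)-.018)<.006)&(y>-.003)&(y<.25);print(" strip y",np.percentile(y[S],[0,1,99,100]))
    for s in(-1,1):
        L=(z>.1985)&(z<.203)&(y>.02)&(y<.2)&(s*x>.02);print(" lip",x[L].min(),x[L].max(),len(x[L]))
    B=(z>.199)&(z<.206)&(y<-.002)&(y>-.02)&(x>-.06)&(x<.15);print(" bar x",x[B].min(),x[B].max(),"y",np.percentile(y[B],[3,97]))
    print(" mug",rect(sel(n,W[n] if isinstance(W,dict) else W,(.404,.414),.08,.08,.1)))
E
python3 track.py
```

```text
scene 77.5417137963897 mid [0.53683666 0.06813463] slot 0.016425231244468517 res 0.0003986092301480611
 stop [ 4.000e-04  2.243e-01  1.381e-01  1.190e-02 -3.724e-01  2.200e+02
  2.087e-01] 0.2185114433105791 0.23063224956053652
 knob [ 6.430e-02 -8.900e-03  1.810e-02  1.640e-02 -5.406e+00  6.300e+01
  2.437e-01]
 strip y [0.00069103 0.00387708 0.22058154 0.22209532]
 lip -0.03490798333175516 -0.02907543235935742 117
 lip 0.02969351817839174 0.03591200292899285 129
 bar x -0.010140848062615525 0.09401237305346251 y [-0.01370861 -0.00322762]
 mug [ 4.0670e-01  4.0550e-01  8.1700e-02  7.9400e-02 -7.5023e+01  2.6200e+02
  8.7900e-02]
top 77.20855418386392 mid [0.53686681 0.06812799] slot 0.018254521880307246 res 0.00014193079323772612
 stop [-5.000e-04  2.219e-01  1.374e-01  1.210e-02 -7.431e-01  2.430e+02
  2.085e-01] 0.21544006642588057 0.227718785463576
 knob [ 6.48000e-02 -9.70000e-03  1.76000e-02  1.50000e-02  1.37493e+01
  5.80000e+01  2.43900e-01]
 strip y [-0.00079534  0.00271282  0.21754367  0.21984296]
 lip -0.03409903770237338 -0.022933453691578384 90
 lip 0.03064241504494098 0.03446061993702564 95
 bar x -0.010047996217127843 0.09491716282271499 y [-0.01447149 -0.00507235]
 mug [ 4.07100e-01  4.02900e-01  7.99000e-02  7.92000e-02 -8.44031e+01
  2.50000e+02  8.95000e-02]
```

Track frame: the y axis points at 77.4° in world, and the mouth is at about (0.5366, 0.0669). The gate starts about 14 mm ajar, with the knob at track x ≈ 64.5 mm. I'll open it now.

```bash
cat >> h.py <<'E'
from scipy.spatial.transform import Rotation as Rn
A=np.radians(77.37); YD=np.array([np.cos(A),np.sin(A),0]); XD=np.array([np.sin(A),-np.cos(A),0])
M=np.array([.5366,.0669,0])
def T(x,y,z): return M+x*XD+y*YD+np.array([0,0,z])   # track-mouth frame -> world
def down(deg):  # tool down, jaws along this heading
    c,s=np.cos(np.radians(deg)),np.sin(np.radians(deg)); j=np.array([c,s,0]);z=np.array([0,0,-1.])
    return Rn.from_matrix(np.c_[np.cross(j,z),j,z]).as_rotvec()
TR=np.degrees(A)-90
def st(l=""):
    o=arm.get_obs();d=o["position"]-M;print(l,"t",round(o["time_s"],2),"trk",np.round([d@XD,d@YD,o["position"][2]],4),"F",np.round([o["ft_force"]@XD,o["ft_force"]@YD,o["ft_force"][2]],1),"w",round(o["grip_width"],4),flush=True)
    return o
E
python3 - <<'E'
from h import *
k=T(.0645,-.009,.209)
for f in(0,180):
    for nm,p,dg in(("knob",k,TR),("meter",(.64,-.272,.176),.5),("can",(.4532,-.1957,.141),-19.2),("home",T(0,.185,.212),TR),("pre",T(0,-.12,.28),TR)):
        q=arm.solve_ik(np.array(p),down(dg+f)); print(f,nm,None if q is None else np.round(q,2))
for n in("top",):
    W=cloud(n,np.load(n+"0.npz")["d"]); X=W[120:240,488:640].reshape(-1,3);print("box",X[X[:,2]>.03].min(0),X.max(0))
E
```

```text
0 knob [-0.01  0.14  1.52 -0.    1.48  0.21]
0 meter [-0.48  0.41  1.25  0.    1.47 -0.48]
0 can [-0.51 -0.1   1.89 -0.    1.35 -0.18]
0 home [ 0.32  0.21  1.43 -0.    1.5   0.54]
0 pre [-0.2  -0.12  1.65 -0.    1.61  0.02]
180 knob None
180 meter [-0.48  0.41  1.25 -0.    1.47  2.66]
180 can None
180 home [ 0.32  0.21  1.43 -0.    1.5  -2.6 ]
180 pre None
box [ 0.40668597 -0.74506387  0.03016365] [0.93701853 0.07681552 1.25492112]
```

```bash
python3 - <<'E'
from h import *
arm.line_to(np.array([.35,-.45,.33]),vel=.25)
arm.reach(T(.0645,-.009,.31),down(TR)); arm.gripper_to(.05)
arm.line_to(T(.0645,-.009,.211),vel=.15); st("at knob")
arm.gripper_to(0.0); st("grip")
arm.line_to(T(.116,-.009,.211),vel=.08); st("open")
arm.gripper_to(.05); st("rel"); arm.line_to(T(.116,-.009,.30),vel=.2)
p,d=grab_frame("top");W=cloud("top",d);D=W[...,:2]-M[:2];x=D@XD[:2];y=D@YD[:2];z=W[...,2]
B=(z>.198)&(z<.206)&(y<-.002)&(y>-.02)&(x>-.06)&(x<.18);print("bar x",np.sort(x[B])[:4],x[B].max(),y[B].mean())
cv2.imwrite("pics/top1.png",p[150:310,180:380,::-1].repeat(3,0).repeat(3,1))
E
```

```text
at knob t 4.32 trk [ 0.065  -0.0089  0.2121] F [ 0.1  0.5 -0.1] w 0.0498
grip t 4.72 trk [ 0.0653 -0.0088  0.2126] F [0.1 0.3 6.2] w 0.0165
open t 5.51 trk [ 0.1152 -0.0089  0.2126] F [-10.3  -0.7  10.6] w 0.0162
rel t 5.93 trk [ 0.116  -0.0091  0.2108] F [-0.1  0.2  0.5] w 0.0498
bar x [0.03892711 0.04035558 0.04038772 0.04124529] 0.08970717112348542 -0.008752951464788845
```

View pics/top1.png

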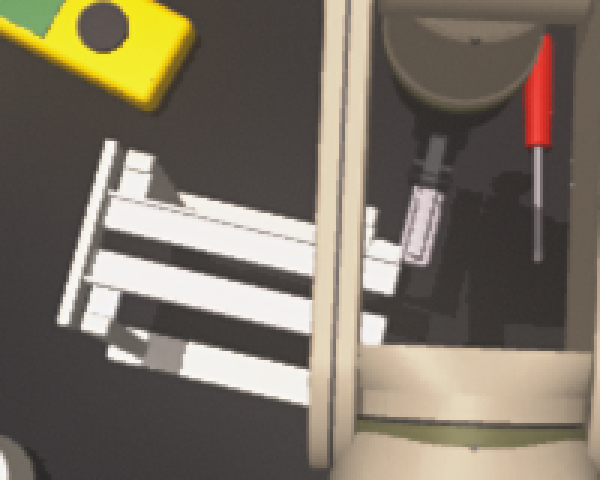

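The gate is fully open: the bar end at crop (410,245) is 40 mm off the centre line, and it pushed against its stop at 10 N. Now the meter.

```bash
cat >> h.py <<'E'
def pick(p,deg,zt):   # zt = TCP height for the grasp
    arm.reach(np.array([*p,zt+.10]),down(deg)); arm.gripper_to(.06)
    arm.line_to(np.array([*p,zt]),vel=.12); arm.gripper_to(0.0); arm.sleep(.2); st("grip")
    arm.line_to(np.array([*p,zt+.10]),vel=.12); st("lifted")
E
python3 - <<'E'
from h import *
pick((.640,-.2722),.5,.176)
arm.line_to(T(0,-.12,.276),vel=.2,ori=down(TR)); arm.sleep(.3); st("pre")
for n in("scene","top"):
    p,d=grab_frame(n);W=cloud(n,d);z=W[...,2];D=W[...,:2]-M[:2];x=D@XD[:2];y=D@YD[:2]
    S=(abs(x)<.05)&(y>-.175)&(y<-.06)&(z>.22)&(z<.27); h,e=np.histogram(z[S],25);print(n,"plate z",e[h.argmax()])
    zp=e[h.argmax()];S&=abs(z-zp)<.005;print(rect(np.c_[x[S],y[S],z[S]]))
    if n=="scene": cv2.imwrite("pics/s2.png",p[:,:,::-1])
E
```

```text
grip t 9.68 trk [ 0.1754 -0.3084  0.1767] F [ 0.3 -1.2  4.9] w 0.0115
lifted t 10.67 trk [ 0.1745 -0.3081  0.2744] F [ 1.1  1.  -4.4] w 0.0121
pre t 12.4 trk [ 2.000e-04 -1.204e-01  2.758e-01] F [ 0.6  0.1 -5.5] w 0.0113
scene plate z 0.25803733159491
[ 0.00000e+00 -1.19700e-01  7.11000e-02  5.39000e-02  8.94124e+01
  5.56000e+02  2.59000e-01]
top plate z 0.2588974221974492
[-2.24000e-02 -1.52000e-01  8.60000e-03  6.40000e-03  8.57084e+01
  1.40000e+01  2.59600e-01]
```

View pics/s2.png

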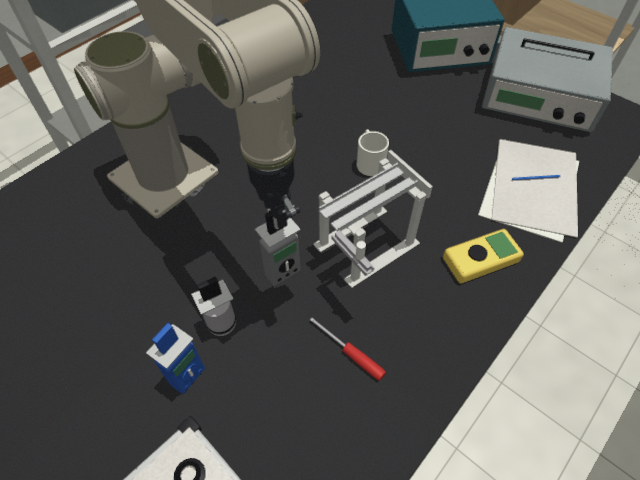

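The meter (scene 280,250) is held upright and aligned with the track, with its plate centred on x = 0. The mug and screwdriver are untouched. Now I'll insert it.

```bash
cat >> h.py <<'E'
def insert(yend):
    arm.line_to(T(0,-.12,.215),vel=.15); st("low")
    arm.line_to(T(0,-.03,.215),vel=.12); st("mouth")
    arm.line_to(T(0,.03,.215),vel=.06); o=st("in")
    if abs(o["ft_force"]@YD)>8: print("BLOCKED"); return
    arm.line_to(T(0,yend-.010,.215),vel=.12); o=st("near"); f0=o["ft_force"]@YD
    y=yend-.010
    while y<yend+.003:
        y+=.001; arm.line_to(T(0,y,.215),vel=.03); o=arm.get_obs()
        if o["ft_force"]@YD-f0<-5: print("contact"); break
    st("end")
    z=.215; f0=o["ft_force"][2]
    while z>.2105:
        z-=.0005; arm.line_to(T(0,y,z),vel=.02)
        if arm.get_obs()["ft_force"][2]-f0>3: print("seated"); break
    st("down"); arm.gripper_to(.045); arm.sleep(.2); st("released")
E
python3 - <<'E'
from h import *
insert(.185)
arm.line_to(arm.get_obs()["position"]+[0,0,.1],vel=.2); st("up")
E
```

```text
low t 13.06 trk [ 1.000e-04 -1.200e-01  2.154e-01] F [-0.3  0.6 -3.8] w 0.0115
mouth t 13.96 trk [ 1.000e-04 -3.040e-02  2.151e-01] F [-1.1  0.1 -4.5] w 0.0114
in t 15.11 trk [0.     0.0297 0.215 ] F [-1.   0.1 -5. ] w 0.0113
near t 16.47 trk [2.000e-04 1.743e-01 2.150e-01] F [-0.3  1.1 -5.3] w 0.0116
contact
end t 19.72 trk [0.     0.1868 0.215 ] F [-1.8 -7.1 -0.8] w 0.0115
seated
down t 21.47 trk [0.0006 0.1868 0.2127] F [-2.1 -8.7  3.3] w 0.0112
released t 22.08 trk [-0.      0.1881  0.2115] F [-0.4 -0.4  0.6] w 0.0449
up t 22.73 trk [-2.000e-04  1.880e-01  3.103e-01] F [ 0.   0.  -1.8] w 0.0453
```

```bash
cat >> h.py <<'E'
def chk(n,p,d,y0,zt=.195):
    W=cloud(n,d);z=W[...,2];D=W[...,:2]-M[:2];x=D@XD[:2];y=D@YD[:2]
    for l,za in(("plate",zt),("fin",zt+.055)):
        S=(abs(x)<(.028 if l=="plate" else .015))&(abs(y-y0)<.038)&(abs(z-za)<.0035);print(n,l,rect(np.c_[x[S],y[S],z[S]]))
E
python3 - <<'E'
from h import *
pick((.4532,-.1957),-19.2,.141)
for n in("scene","top"):
    p,d=grab_frame(n);chk(n,p,d,.187)
    if n=="scene": cv2.imwrite("pics/s3.png",p[80:380,120:520,::-1].repeat(2,0).repeat(2,1))
E
```

```text
grip t 26.42 trk [-0.0236 -0.2746  0.1415] F [-0.   0.8  5. ] w 0.0116
lifted t 27.4 trk [-0.0246 -0.2743  0.2397] F [-0.4 -0.1 -4.2] w 0.0112
scene plate [ 2.00000e-04  1.86400e-01  7.42000e-02  5.51000e-02 -8.92969e+01
  3.83000e+02  1.95900e-01]
scene fin [ 1.10000e-03  1.85500e-01  3.91000e-02  1.34000e-02 -8.99777e+01
  9.40000e+01  2.50200e-01]
top plate [ 0.0000e+00  1.8520e-01  7.2200e-02  5.5700e-02 -8.9899e+01  5.5900e+02
  1.9560e-01]
top fin [5.00000e-04 1.84800e-01 3.93000e-02 1.23000e-02 8.92862e+01 1.06000e+02
 2.50700e-01]
```

View pics/s3.png

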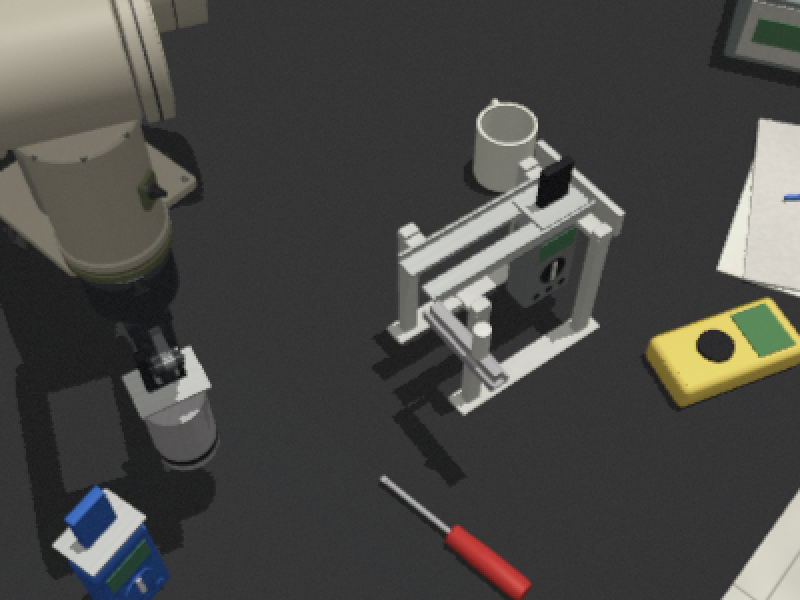

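The meter hangs upright at its home position (crop 555,200; y = 0.1855, x ≈ 0). The can is lifted cleanly (crop 170,400). Now I'll insert the can.

```bash
python3 - <<'E'
from h import *
arm.line_to(T(0,-.12,.276),vel=.2,ori=down(TR)); arm.sleep(.2); st("pre")
insert(.116)
arm.line_to(arm.get_obs()["position"]+[0,0,.1],vel=.2)
arm.reach(T(.115,-.03,.31),down(TR)); st("side")
for n in("scene","top"):
    p,d=grab_frame(n);chk(n,p,d,.187);chk(n,p,d,.116)
    if n=="scene": cv2.imwrite("pics/s4.png",p[80:380,180:580,::-1].repeat(2,0).repeat(2,1))
E
```

```text
pre t 28.65 trk [-2.000e-04 -1.210e-01  2.757e-01] F [-0.6 -0.2 -4.3] w 0.011
low t 29.21 trk [ 1.000e-04 -1.202e-01  2.154e-01] F [ 0.6 -0.6 -3.6] w 0.0117
mouth t 30.11 trk [ 1.000e-04 -3.040e-02  2.151e-01] F [ 0.2 -0.1 -3.8] w 0.0111
in t 31.26 trk [0.     0.0297 0.215 ] F [-0.5  0.2 -4.8] w 0.0117
near t 32.04 trk [-0.      0.1056  0.2148] F [ 0.2  0.2 -3.6] w 0.0112
contact
end t 35.04 trk [0.     0.117  0.2151] F [-0.4 -5.2 -3.1] w 0.0113
seated
down t 36.54 trk [0.0004 0.1169 0.2126] F [-0.9 -7.   0.8] w 0.0115
released t 37.16 trk [-0.      0.1181  0.212 ] F [-0.4  0.  -0.4] w 0.0451
side t 38.58 trk [ 0.1144 -0.0299  0.3084] F [-0.7 -0.2 -0.3] w 0.0447
scene plate [8.00000e-04 1.87000e-01 7.51000e-02 5.24000e-02 8.85504e+01 3.50000e+02
 1.96000e-01]
scene fin [ 7.00000e-04  1.86800e-01  4.12000e-02  1.35000e-02 -8.92475e+01
  9.00000e+01  2.50500e-01]
scene plate [ 1.1200e-02  1.3480e-01  3.9600e-02  3.1100e-02 -8.6668e+01  1.3700e+02
  1.9600e-01]
scene fin None
top plate [-1.00000e-04  1.85200e-01  7.22000e-02  5.55000e-02  8.98684e+01
  5.60000e+02  1.95600e-01]
top fin [5.00000e-04 1.85200e-01 3.97000e-02 1.20000e-02 8.93416e+01 1.03000e+02
 2.50700e-01]
top plate [ 1.0000e-04  1.1610e-01  7.5800e-02  5.5400e-02 -8.9599e+01  5.8900e+02
  1.9560e-01]
top fin [3.00000e-04 1.15200e-01 3.99000e-02 1.18000e-02 8.99655e+01 1.00000e+02
 2.50200e-01]
```

View pics/s4.png

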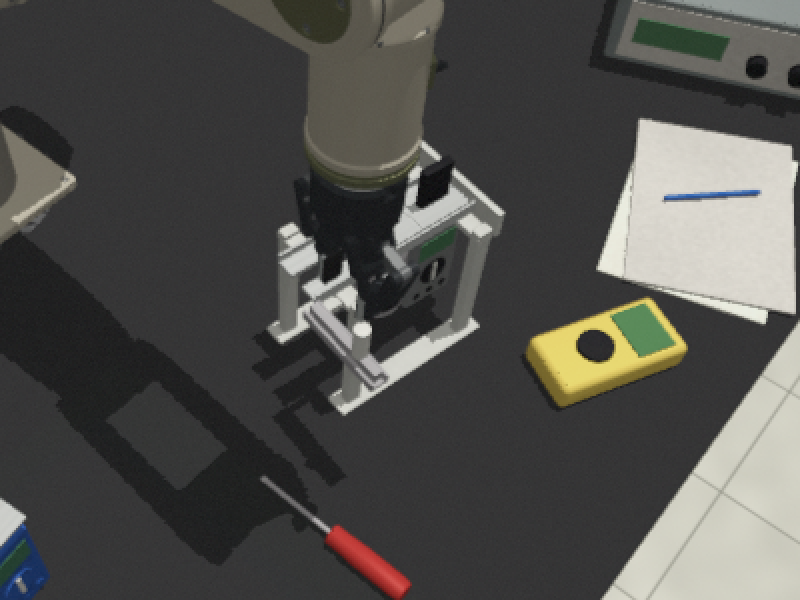

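Both instruments are hanging, with their plates 69 to 70 mm apart and touching. The gripper partly hides the can (crop 350,290). The gate knob is at crop (362,330). Now I'll shut the gate.

```bash
python3 - <<'E'
from h import *
arm.gripper_to(.045); arm.line_to(T(.115,-.009,.31),vel=.15)
arm.line_to(T(.115,-.009,.211),vel=.15); arm.gripper_to(0.0); st("grip")
arm.line_to(T(.056,-.009,.211),vel=.08); st("nearly")
x=.056
while x>.0485:
    x-=.001; arm.line_to(T(x,-.009,.211),vel=.04)
    if arm.get_obs()["ft_force"]@XD>9: print("end contact");break
st("shut"); arm.gripper_to(.04); st("rel")
arm.line_to(T(x,-.009,.31),vel=.2); arm.reach(np.array([.35,-.40,.33]),down(-40)); st("away")
for n in("scene","top"):
    p,d=grab_frame(n);chk(n,p,d,.187);chk(n,p,d,.116)
    W=cloud(n,d);z=W[...,2];D=W[...,:2]-M[:2];a=D@XD[:2];b=D@YD[:2]
    K=(z>.238)&(z<.25)&(abs(b+.009)<.015)&(abs(a)<.15);print("knob",rect(np.c_[a[K],b[K],z[K]]))
    K=(z>.199)&(z<.206)&(b<-.002)&(b>-.02)&(abs(a)<.17);print("bar",a[K].min(),a[K].max()); print("mug",rect(sel(n,W,(.404,.414),.08,.08,.1)))
    if n=="scene": cv2.imwrite("pics/s5.png",p[80:380,180:580,::-1].repeat(2,0).repeat(2,1))
E
```

```text
grip t 40.37 trk [ 0.1152 -0.0088  0.2129] F [-4.  -0.   4.9] w 0.0163
nearly t 41.25 trk [ 0.0563 -0.0087  0.2129] F [-1.3  0.2  8.1] w 0.0164
shut t 43.25 trk [ 0.05   -0.0088  0.2129] F [8.2 0.8 3.8] w 0.0167
rel t 43.6 trk [ 0.0476 -0.009   0.2107] F [ 0.3 -0.3  0.4] w 0.0401
away t 46.08 trk [-0.0795 -0.4957  0.3299] F [-0.6  0.1  0.1] w 0.04
scene plate [-1.00000e-04  1.86900e-01  7.53000e-02  5.35000e-02  8.78788e+01
  3.62000e+02  1.96000e-01]
scene fin [5.00000e-04 1.87700e-01 4.20000e-02 1.19000e-02 8.81571e+01 9.00000e+01
 2.50500e-01]
scene plate [-3.00000e-04  1.15800e-01  7.60000e-02  5.41000e-02  8.94229e+01
  4.11000e+02  1.95800e-01]
scene fin [ 2.0000e-04  1.1650e-01  4.0200e-02  1.3500e-02 -8.8069e+01  9.5000e+01
  2.5060e-01]
knob [ 5.05000e-02 -7.90000e-03  1.60000e-02  1.57000e-02 -3.75756e+01
  6.20000e+01  2.44400e-01]
bar -0.02573326479048421 0.13643521250663324
mug [ 4.06900e-01  4.06000e-01  8.45000e-02  8.03000e-02 -7.54835e+01
  2.70000e+02  8.76000e-02]
top plate [-2.00000e-04  1.85300e-01  7.25000e-02  5.55000e-02  8.94076e+01
  5.63000e+02  1.95600e-01]
top fin [ 5.00000e-04  1.85200e-01  3.92000e-02  1.18000e-02 -8.92605e+01
  9.80000e+01  2.50600e-01]
top plate [ 0.00000e+00  1.16000e-01  7.61000e-02  5.54000e-02 -8.96119e+01
  5.78000e+02  1.95500e-01]
top fin [6.00000e-04 1.15300e-01 3.93000e-02 1.19000e-02 8.88836e+01 1.04000e+02
 2.50700e-01]
knob [ 4.98000e-02 -8.60000e-03  1.67000e-02  1.60000e-02 -1.23708e+01
  5.70000e+01  2.44000e-01]
bar -0.025433241591426646 0.07938629525183072
mug [ 4.07700e-01  4.03500e-01  8.02000e-02  7.84000e-02 -8.35522e+01
  2.48000e+02  8.94000e-02]
```

View pics/s5.png

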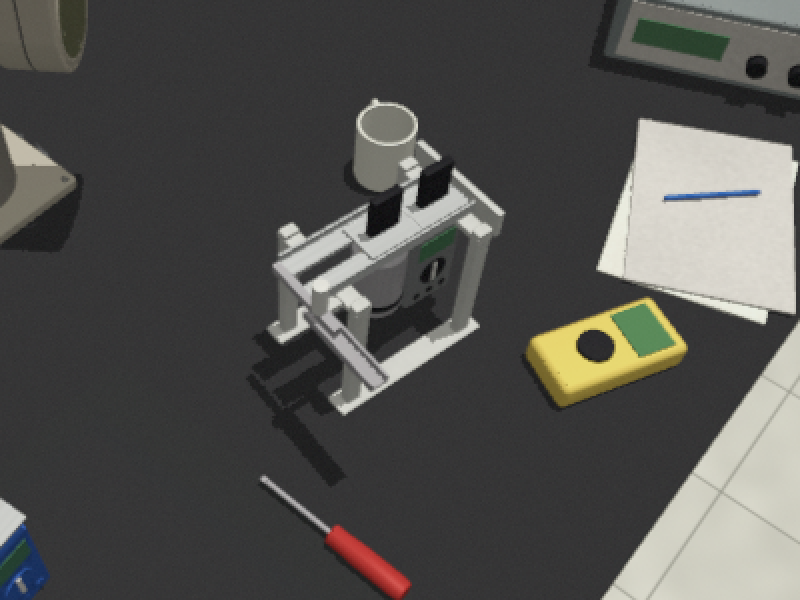

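The gate is shut across the mouth (crop 300,285; knob at x = 50 mm). Both instruments hang upright with plates touching (crop 385,215 and 435,190), and the mug and screwdriver haven't moved. Handing in.

```bash
python3 -c "
from rig import finish_job
print(finish_job())"
```

```text
the job is handed in; nothing more can be done
None
```

The job is done and handed in, at about 46 s of the 72 s allowed; no verdict is reported. I slid the gate open and hung the meter against the end stop. The can went on next, up to the meter's plate, and then I shut the gate, let go and moved the arm clear.

What the last checks showed:
- **Instruments:** both hang upright on the strips, within 1 mm of the centre line. Their plates are about 70 mm apart, so they touch. I felt contact at both the stop and the plate-to-plate meeting.
- **Gate:** the knob is 50 mm from the centre line, which is fully shut, and it met its end stop at about 8 N.
- **Bystanders:** the mug measured within 1 mm of where it started. The screwdriver was not measured, but it looks unmoved in the pictures. The blue look-alike was not touched.

**Disagreements:** the two cameras differed by 1–2 mm along the track. Contact with the end stop came about 2 mm further along than I had first measured, within the calibration tolerance. The gate started about 14 mm ajar rather than fully shut. No check failed at the end.

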